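# Scrape the chips off the cutting plate

### The job

Take the scraper block from its pad, use it to sweep all six chips off the cutting plate over the open end into the yellow chip tray (not into the blue screw tray at the other end), then stand the scraper upright and squarely back on its pad and let go. Never touch the chips with the gripper itself, and leave the screw tray, the post and the mug alone.

Things in the scene. Friction and masses are not known exactly. Their poses are not given: they have to be found in the camera images.
- plate: Cutting plate, fixed: dark steel, flat top 40 mm above the bench. Origin: centre of its underside. 170 mm long along its y (roughly the robot's left-right), both y ends open. Aluminium guard strips along the long sides: inner faces at x = +-55 mm, 8 mm thick, 10 mm higher than the top. The chips lie within x +-39, y +-50 mm of its centre (chip centres).
- chip_tray: Yellow open chip tray, fixed, at one y end of the plate (left or right, it varies), turned like the plate. Origin: centre of its underside, 129.5 mm from the plate's origin along plate y. Outside 134 mm (x) by 86 mm (y), 30 mm high, walls 3 mm: rim 10 mm below the plate's top, near wall 1.5 mm from the plate's end.
- screw_tray: Blue tray of good screws, 85x120x24 mm, loose, standing at the other end of the plate (origin: centre of its underside, 129.5 mm from the plate's centre; its 120 mm side runs across the plate). Not for chips; leave it alone.
- scraper: Scraper block, loose, about 0.15 kg, upright on its pad. Origin: centre of its underside. Foot 84 mm (its x) by 24 mm (its y), 24 mm high, white plastic and aluminium; on it an orange grip 60 mm (x) by 22 mm (y), up to 72 mm above the underside; grip it across the 22 mm. At the start its x lies within 0.35 rad of the robot's x; a half turn changes nothing.
- pad: Black rubber parking pad of the scraper with a white outline, 140 mm (its x) by 80 mm (its y), 4 mm thick, fixed on the bench on the robot's right. Origin: centre of its underside.
- post_75: Bare steel post 13 mm across, 75 mm tall, standing loose on the bench behind the plate. Bystander. Origin: centre of its underside.
- mug: Blue and white mug, 92 mm tall, loose, behind the pad. Bystander. Origin: centre of its underside.
- chip0: Loose U-shaped brass chip, 15x14x7 mm, about 12 g, on the plate. Origin: centre of its underside.
- chip1: Loose L-shaped brass chip, 15x13x8 mm, about 12 g, on the plate. Origin: centre of its underside.
- chip2: Loose round copper drill slug, 15 mm across, 7 mm high, about 12 g, on the plate. Origin: centre of its underside.
- chip3: Loose round brass drill slug, 15 mm across, 7 mm high, about 12 g, on the plate. Origin: centre of its underside.
- chip4: Loose bright rectangular aluminium off-cut, 15x11x7 mm, about 12 g, on the plate. Origin: centre of its underside.
- chip5: Loose bright L-shaped aluminium chip, 15x13x8 mm, about 12 g, on the plate. Origin: centre of its underside.

How it is judged:
On the way, in this order (a step that is already met when the one before it is completed fails the run):
1. the held scraper is brought down to the plate, its foot within 10 mm of the top (contact force between the fingers and scraper above 1 N and x of scraper in the frame of plate between -0.06 and 0.06 m and y of scraper in the frame of plate between -0.13 and 0.13 m and z of scraper in the frame of plate between 0.03 and 0.05 m), for 0.1 s.
2. all six chips are in the chip tray, with the scraper still in the gripper (contact force between the fingers and scraper above 1 N and x of chip0 in the frame of chip_tray between -0.067 and 0.067 m and y of chip0 in the frame of chip_tray between -0.043 and 0.043 m and z of chip0 in the frame of chip_tray between -0.002 and 0.028 m and x of chip1 in the frame of chip_tray between -0.067 and 0.067 m and y of chip1 in the frame of chip_tray between -0.043 and 0.043 m and z of chip1 in the frame of chip_tray between -0.002 and 0.028 m and x of chip2 in the frame of chip_tray between -0.067 and 0.067 m and y of chip2 in the frame of chip_tray between -0.043 and 0.043 m and z of chip2 in the frame of chip_tray between -0.002 and 0.028 m and x of chip3 in the frame of chip_tray between -0.067 and 0.067 m and y of chip3 in the frame of chip_tray between -0.043 and 0.043 m and z of chip3 in the frame of chip_tray between -0.002 and 0.028 m and x of chip4 in the frame of chip_tray between -0.067 and 0.067 m and y of chip4 in the frame of chip_tray between -0.043 and 0.043 m and z of chip4 in the frame of chip_tray between -0.002 and 0.028 m and x of chip5 in the frame of chip_tray between -0.067 and 0.067 m and y of chip5 in the frame of chip_tray between -0.043 and 0.043 m and z of chip5 in the frame of chip_tray between -0.002 and 0.028 m), for 0.1 s.
At the end, for the whole second after the job is handed in: All six chips lie still inside the chip tray, below its rim. The scraper stands upright (within 0.1 rad) on its pad, its centre within 35 mm (pad x) and 30 mm (pad y) of the pad's centre, its long side within 0.5 rad of the pad's, released and at rest (x of chip0 in the frame of chip_tray between -0.067 and 0.067 m and y of chip0 in the frame of chip_tray between -0.043 and 0.043 m and z of chip0 in the frame of chip_tray between -0.002 and 0.028 m and x of chip1 in the frame of chip_tray between -0.067 and 0.067 m and y of chip1 in the frame of chip_tray between -0.043 and 0.043 m and z of chip1 in the frame of chip_tray between -0.002 and 0.028 m and x of chip2 in the frame of chip_tray between -0.067 and 0.067 m and y of chip2 in the frame of chip_tray between -0.043 and 0.043 m and z of chip2 in the frame of chip_tray between -0.002 and 0.028 m and x of chip3 in the frame of chip_tray between -0.067 and 0.067 m and y of chip3 in the frame of chip_tray between -0.043 and 0.043 m and z of chip3 in the frame of chip_tray between -0.002 and 0.028 m and x of chip4 in the frame of chip_tray between -0.067 and 0.067 m and y of chip4 in the frame of chip_tray between -0.043 and 0.043 m and z of chip4 in the frame of chip_tray between -0.002 and 0.028 m and x of chip5 in the frame of chip_tray between -0.067 and 0.067 m and y of chip5 in the frame of chip_tray between -0.043 and 0.043 m and z of chip5 in the frame of chip_tray between -0.002 and 0.028 m and linear speed of each of chip0, chip1, chip2, chip3, chip4, chip5, scraper below 0.02 m/s and x of scraper in the frame of pad between -0.035 and 0.035 m and y of scraper in the frame of pad between -0.03 and 0.03 m and z of scraper in the frame of pad between 0.001 and 0.008 m and angle between scraper's own z axis and vertical below 0.1 rad and angle between the x axis of scraper and the x axis of pad, either way round below 0.5 rad and contact force between the fingers and scraper below 0.1 N); the robot touches nothing.
It fails at once if the gripper or arm touches a chip (contact force between any of the fingers, the arm and chip0 above 0.2 N or contact force between any of the fingers, the arm and chip1 above 0.2 N or contact force between any of the fingers, the arm and chip2 above 0.2 N or contact force between any of the fingers, the arm and chip3 above 0.2 N or contact force between any of the fingers, the arm and chip4 above 0.2 N or contact force between any of the fingers, the arm and chip5 above 0.2 N).
It fails at once if the screw tray is shoved more than 15 mm (distance of screw_tray from where it was at the start of the episode above 0.015 m).
It fails at once if the post is shoved more than 20 mm or tipped (distance of post_75 from where it was at the start of the episode above 0.02 m or angle between post_75's own z axis and vertical above 0.3 rad).
It fails at once if the mug is shoved more than 20 mm or tipped (distance of mug from where it was at the start of the episode above 0.02 m or angle between mug's own z axis and vertical above 0.3 rad).
It also fails if it takes over 58 s, if anything falls off the work surface, if the arm or the gripper's body presses on something with over 40 N, if the wrist force passes 120 N, or if a joint passes its speed limit or range.

### The arm

A 6-joint arm with a two-finger parallel gripper is mounted at the origin on a cart in front of the work surface, level with it; the furniture and walls round the work are solid. World frame = base frame: x ahead of the robot, y to its left, z up, the work surface at z = 0. Lengths are in m, angles in rad, forces in N, time in s.
With the tool pointing down it reaches from about 0.375 to 0.975 m from the base axis. Payload 3.8 kg.
Tool frame: the origin (TCP) lies at the very end of the fingers, on their centre line; the grasp point (between the pads) lies bot.hold_point_z behind it (bot.hold_point_z is the distance from the TCP to the grasp point, in m); z points along the fingers, y is the line along which they close (so a half turn about z gives the same grasp; the last joint's range is limited). The gripper opens to 85 mm and grips with 20 to 120 N. Pads are 22 mm wide; open, the fingers measure 114 mm over their backs; the gripper's body (76 mm by 85 mm) begins 54 mm behind the grasp point. The pads swing forward as they close: fully open they stand 13 mm farther back than shut.
Start: joints at [1.217, 0.264, 1.604, -0, 1.274, -0.037], TCP at [0.21, 0.641, 0.231] pointing down, gripper open.
Joint ranges: [-2.63, 2.63], [-0.94, 2.18], [0.31, 2.57], [-1.31, 4.45], [0, 2.66], [-2.55, 2.55]. Speed limits (rad/s): [2.57, 2.57, 3.14, 3.14, 3.14, 3.14].

### API

Orientations are given as a rotation vector (axis times angle).
In Python, from workcell import bot gives the robot as it stands.
- The arm moves only by the tool inch_along, called in YAML: its name, and indented under it one key for each argument. Schema: {"type":"object","properties":{"ticks":{"type":"array","items":{"type":"array","items":{"type":"array","items":{"type":"number"},"minItems":4,"maxItems":4},"minItems":1,"maxItems":5},"minItems":1,"maxItems":1},"aperture":{"type":"number"},"grip_n":{"type":"number"},"only":{"type":"string"},"quiet":{"type":"boolean"},"lines":{"type":"string"}},"required":["ticks"],"additionalProperties":false}. ticks is a list that holds a single list of rows (three levels of brackets), with 1 to 5 rows, each of 4 numbers: dx, dy, dz in shares of the most that a row can go, 1 being 62.5 mm, then a turn about the tool's z in shares of 2 pi rad (1.0 is 2 pi rad); each row shifts and turns the commanded pose from where the row before left it, along the tool's axes as they then stand; what a row does not reach is not made up. A row lasts 1/8 s, in which the tool goes at most 0.0625 m and 0.188 rad, less where a joint would pass 70% of its speed; a pose out of reach is approached as far as the arm can. aperture is the opening from 0.0 (shut) to 1.0 (fully open), set as the call begins (left out keeps the last). The fingers move at their own pace and stop on an object; grip_n is the grip in N (left out, the last holds). Time passes only in rows, so rows that do not move let the fingers close. The tool returns the time, the measured TCP pose, the force, the opening and the grip force at its end. only (a regular expression) keeps the lines of the reply that match it, lines (a string "A,B") keeps lines A to B, and quiet returns only ok. Input that does not fit is refused with a message, and nothing moves.
- bot.read_state(): the state, without advancing time (a new reading comes with each control period).
- bot.read_camera(name): name is "scene" or "top" or "wrist"; returns the picture (384x512x3 uint8, red, green, blue); there is no depth.
- bot.camera_info(name): a dict with "intrinsics" (3x3 intrinsics, pixels), "extrinsics" (4x4, takes a point from camera to world coordinates). Camera axes: x right, y down, z forward; pixel columns grow to the right and rows downward; lengths in m; the calibration is good to about 2 mm. The wrist camera is an equidistant fisheye: a pixel r from the principal point sees the ray r / f radians off the axis. A picture is of the moment at which its call begins: read the wrist's pose just before it. camera_info takes no time and is no camera call; for the wrist camera it gives the pose at the moment of the call.
- bot.finish_job(): hands the job in; it is judged then, once.
The state is a dict: "time": time; "q": joint angles; "joint_vel": joint speeds; "joint_torque": joint torques, N m; "tool_pos": TCP position; "tcp_rot": TCP orientation; "wrist_force": force on the tool from outside, world axes, zero at the start; "torque": the same for the moment, N m; "width": opening from 0.0 (shut) to 1.0 (fully open); "grip_force": force on a finger pad.
Only numpy, scipy, OpenCV 4.12 (cv2) and the standard library are available. Lean on these libraries where they do the work, as an engineer would, in place of code of your own. Each camera call takes 0.05 s, during which the arm holds its last target. There are 200 camera calls.

## Working session

There is one attempt and no reset: what is moved stays moved. The work goes in short steps, Python scripts to look and compute and a tool call to move; the robot and the scene stay as the last step left them, time stands still between calls to the robot, and variables do not carry over. Pictures are saved under pics/ and viewed, at most 10 in all, crops included, and the job is handed in when it is done.

```bash
ls; mkdir -p pics; python3 - <<'E'
from workcell import bot
import cv2,numpy as np
np.set_printoptions(precision=4,suppress=True)
s=bot.read_state();print(s['time'],s['tool_pos'],s['tcp_rot'],bot.hold_point_z)
for n in("scene","top"):
    cv2.imwrite(f"pics/{n}0.png",bot.read_camera(n)[:,:,::-1]);i=bot.camera_info(n);print(i['intrinsics'],i['extrinsics'])
E
```

```text
pics
workcell.py
0.0 [0.21   0.6407 0.23  ] [-0.4953 -3.1018  0.0035] 0.0187
[[417.0641   0.     261.6957]
 [  0.     417.0641 201.6593]
 [  0.       0.       1.    ]] [[-0.7454 -0.288   0.6012  0.0323]
 [-0.6662  0.2886 -0.6877  0.4853]
 [ 0.0246 -0.9131 -0.407   0.401 ]
 [ 0.      0.      0.      1.    ]]
[[494.2488   0.     250.6711]
 [  0.     494.2488 182.754 ]
 [  0.       0.       1.    ]] [[-0.021  -0.9839  0.1775  0.4   ]
 [-0.9997  0.019  -0.0127 -0.0803]
 [ 0.0091 -0.1777 -0.984   1.0751]
 [ 0.      0.      0.      1.    ]]
```

View pics/top0.png

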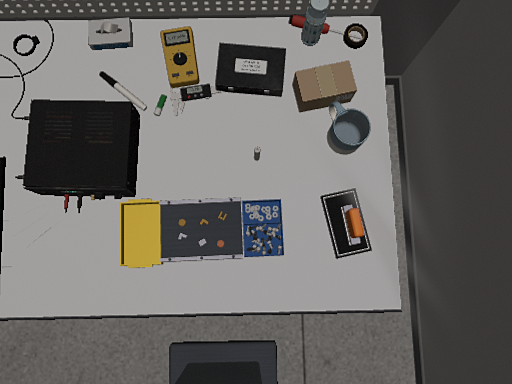

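View pics/scene0.png

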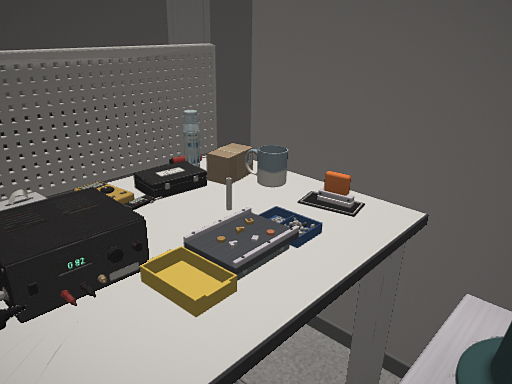

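The top view shows the yellow tray left of the plate at (140,233), the blue screw tray right of it at (263,228), and the scraper with its orange grip on the pad at about (350,222). The post is at (257,153) and the mug at (350,128). The scene view agrees with this.

```bash
cat > h.py <<'E'
from workcell import bot
import cv2,numpy as np
from scipy.spatial.transform import Rotation as R
np.set_printoptions(precision=4,suppress=True)
def cast(n,uv,z):
    i=bot.camera_info(n);K=i['intrinsics'];T=i['extrinsics']
    uv=np.atleast_2d(uv).astype(float)
    d=(np.c_[uv,np.ones(len(uv))]@np.linalg.inv(K).T)@T[:3,:3].T
    o=T[:3,3];return o+d*((z-o[2])/d[:,2])[:,None]
def proj(n,p):
    i=bot.camera_info(n);T=np.linalg.inv(i['extrinsics']);c=np.atleast_2d(p)@T[:3,:3].T+T[:3,3]
    c=c@i['intrinsics'].T;return c[:,:2]/c[:,2:]
def mask(im,lo,hi):
    return cv2.inRange(cv2.cvtColor(im,cv2.COLOR_BGR2HSV),lo,hi)
def big(m):
    return max(cv2.findContours(m,cv2.RETR_EXTERNAL,cv2.CHAIN_APPROX_NONE)[0],key=cv2.contourArea)
E
python3 - <<'E'
from h import *
im=cv2.imread('pics/top0.png')
y=big(mask(im,(20,120,80),(35,255,255))*(np.arange(512)<170).astype(np.uint8)*(np.arange(384)>150).astype(np.uint8)[:,None])
b=cv2.boxPoints(cv2.minAreaRect(y));print('tray',b,cast('top',b,.03),cast('top',b,.03).mean(0))
o=big(mask(im,(3,150,100),(18,255,255))*(np.arange(512)>300).astype(np.uint8)*(np.arange(384)>150).astype(np.uint8)[:,None])
print('orange',cv2.minAreaRect(o),cast('top',cv2.boxPoints(cv2.minAreaRect(o)),.06))
c=im[180:270,110:380];cv2.imwrite('pics/c0.png',cv2.resize(c,(800,267),interpolation=cv2.INTER_CUBIC))
c=im[180:265,305:385];cv2.imwrite('pics/c1.png',cv2.resize(c,None,fx=7,fy=7,interpolation=cv2.INTER_CUBIC))
E
```

```text
tray [[120. 199.]
 [161. 199.]
 [161. 267.]
 [120. 267.]] [[0.5587 0.1854 0.03  ]
 [0.5569 0.0982 0.03  ]
 [0.4139 0.0966 0.03  ]
 [0.4157 0.1817 0.03  ]] [0.4863 0.1404 0.03  ]
orange ((356.0000305175781, 222.0000457763672), (28.619203567504883, 9.701424598693848), 75.96376037597656) [[ 0.5233 -0.2934  0.06  ]
 [ 0.5278 -0.3132  0.06  ]
 [ 0.4702 -0.324   0.06  ]
 [ 0.4658 -0.3044  0.06  ]]
```

View pics/c1.png

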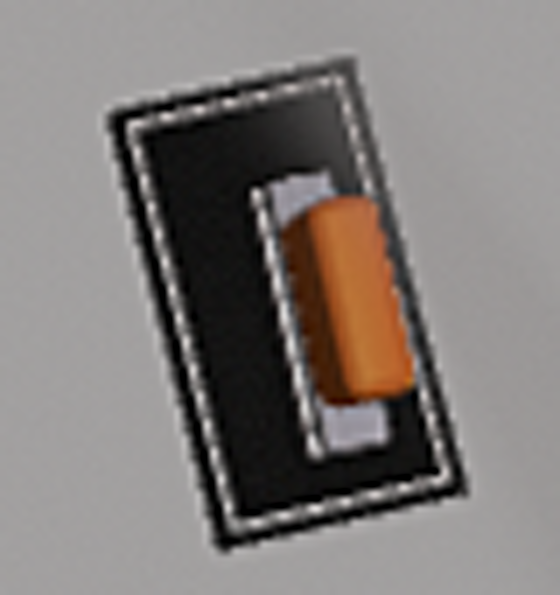

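View pics/c0.png

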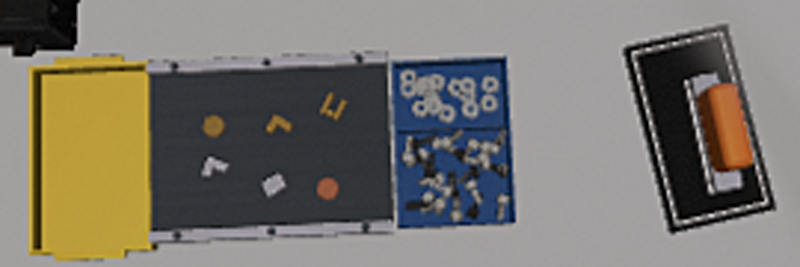

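The crops give usable corners. Pad corners in c1 are (110,108), (352,60), (467,490), (222,548), and the scraper foot is at (270,183) to (390,440). In c0 the plate runs from u≈150 to 391, with all six chips between u=205 and 345.

```bash
python3 - <<'E'
from h import *
def c1(p):return np.array(p)/7+[305-.43,180-.43]
def c0(p):return np.array(p)/2.963+[110-.33,180-.33]
def rep(n,P):
    l=(P[2]+P[3]-P[0]-P[1])/2; w=(P[1]+P[2]-P[0]-P[3])/2
    print(n,P.mean(0),'len',np.linalg.norm(l),np.linalg.norm(w),'ang long',np.arctan2(-l[1],-l[0]),'ang w',np.arctan2(-w[0],-w[1]))
rep('pad',cast('top',c1([(110,108),(352,60),(467,490),(222,548)]),.004))
rep('foot',cast('top',c1([(262,187),(328,172),(390,440),(314,458)]),.028))
rep('grip',cast('top',c1([(312,203),(378,196),(414,388),(349,402)]),.074))
rep('plate',cast('top',c0([(150,60),(388,52),(394,230),(152,242)]),.05))
rep('screw',cast('top',c0([(391,60),(506,57),(515,222),(397,228)]),.024))
rep('tray',cast('top',c0([(30,65),(148,62),(152,250),(33,256)]),.03))
# post
print('post top',cast('top',[(257,149)],.075))
s=bot.read_state();print(R.from_rotvec(s['tcp_rot']).as_matrix())
E
```

```text
pad [ 0.5018 -0.2987  0.004 ] len 0.13876052972049935 0.07811437833340454 ang long 0.20209106649362515 ang w -0.1922245992980905
foot [ 0.4949 -0.3045  0.028 ] len 0.08311268697248711 0.022333647828896165 ang long 0.15291516080813802 ang w -0.20594428528986633
grip [ 0.4954 -0.3065  0.074 ] len 0.05750308663514687 0.019423696708116906 ang long 0.12659230806867613 ang w -0.13734038507344465
plate [0.4903 0.011  0.05  ] len 0.12582002253348276 0.1676143027083798 ang long 0.019139063612541658 ang w -0.02129984270404691
screw [ 0.4929 -0.1166  0.024 ] len 0.11959641692418552 0.08371821479013962 ang long 0.01992227053016917 ang w -0.018147592219352218
tray [0.4861 0.1409 0.03  ] len 0.1346146338195235 0.08398886463851336 ang long 0.03706529695363333 ang w -0.017442608398390576
post top [[ 0.6515 -0.1079  0.075 ]]
[[-0.9502  0.3115 -0.0007]
 [ 0.3115  0.9502 -0.002 ]
 [ 0.0001 -0.0021 -1.    ]]
```

The manual's scale: shifts go in shares of 62.5 mm and turns go in shares of 2 pi rad. Converting my numbers, -0.154 rad is -0.0245.

inch_along:
  ticks:
    - [[0, 0, 0, -0.0245], [0, 0, 0, -0.0245], [0, 0, 0, -0.0245]]
  aperture: 1.0
  grip_n: 60

```text
time: 0.48
tool_pos: [0.2101, 0.641, 0.2304]
tcp_rot: [0.236, -3.132, 0.002]
wrist_force: [0.5, 0.7, 0.3]
width: 0.999
grip_force: 0.0
```

inch_along:
  ticks:
    - [[-0.2672, -0.832, 0, 0], [-0.2672, -0.832, 0, 0], [-0.2672, -0.832, 0, 0], [-0.2672, -0.832, 0, 0], [-0.2672, -0.832, 0, 0]]

```text
time: 1.1
tool_pos: [0.3308, 0.3943, 0.2308]
tcp_rot: [0.228, -3.133, 0.001]
wrist_force: [1.1, -0.6, -0.0]
width: 1.0
grip_force: 0.0
```

inch_along:
  ticks:
    - [[-0.2672, -0.832, 0, 0], [-0.2672, -0.832, 0, 0], [-0.2672, -0.832, 0, 0], [-0.2672, -0.832, 0, 0], [-0.2672, -0.832, 0, 0]]

```text
time: 1.72
tool_pos: [0.451, 0.1493, 0.231]
tcp_rot: [0.228, -3.133, -0.0]
wrist_force: [0.1, -0.4, -0.3]
width: 0.999
grip_force: 0.0
```

inch_along:
  ticks:
    - [[0.0432, -0.912, 0, 0], [0.0432, -0.912, 0, 0], [0.0432, -0.912, 0, 0], [0.0432, -0.912, 0, 0]]

```text
time: 2.22
tool_pos: [0.4727, -0.0779, 0.231]
tcp_rot: [0.228, -3.133, -0.0]
wrist_force: [0.8, 0.2, -0.6]
width: 0.998
grip_force: 0.0
```

inch_along:
  ticks:
    - [[0.0432, -0.912, 0, 0], [0.0432, -0.912, 0, 0], [0.0432, -0.912, 0, 0], [0.0432, -0.912, 0, 0], [0, 0, 0, 0]]

```text
time: 2.85
tool_pos: [0.4949, -0.3068, 0.2305]
tcp_rot: [0.221, -3.133, 0.001]
wrist_force: [0.2, 0.4, -0.5]
width: 1.002
grip_force: 0.0
```

```bash
cat >> h.py <<'E'
def castw(uv,z,i):
    K=i['intrinsics'];T=i['extrinsics'];uv=np.atleast_2d(uv).astype(float)
    d=(uv-K[:2,2])/K[0,0];r=np.linalg.norm(d,axis=1,keepdims=True)+1e-12
    v=np.c_[np.sin(r)*d/r,np.cos(r)]@T[:3,:3].T;o=T[:3,3]
    return o+v*((z-o[2])/v[:,2])[:,None]
E
python3 - <<'E'
from h import *
i=bot.camera_info('wrist');im=bot.read_camera('wrist')[:,:,::-1].copy();cv2.imwrite('pics/w1.png',im);print(i['extrinsics'])
s=bot.read_state();Rm=R.from_rotvec(s['tcp_rot']).as_matrix();print(s['tool_pos'],'tool y ang',np.arctan2(-Rm[0,1],Rm[1,1]))
o=big(mask(im,(3,150,60),(18,255,255)));r=cv2.minAreaRect(o);print(r)
P=castw(o[:,0],.076,i);q=cv2.minAreaRect((P[:,:2]*1000).astype(np.float32));print(q)
E
```

```text
[[-0.1394  0.9451  0.2956  0.42  ]
 [ 0.9902  0.1329  0.042  -0.3173]
 [ 0.0004  0.2985 -0.9544  0.3738]
 [ 0.      0.      0.      1.    ]]
[ 0.4948 -0.3047  0.2304] tool y ang 0.1420187653188214
((249.3202667236328, 175.50717163085938), (59.39250946044922, 21.14309310913086), 87.70938873291016)
((493.4876403808594, -308.6279296875), (63.20590591430664, 21.861059188842773), 9.650662422180176)
```

View pics/w1.png

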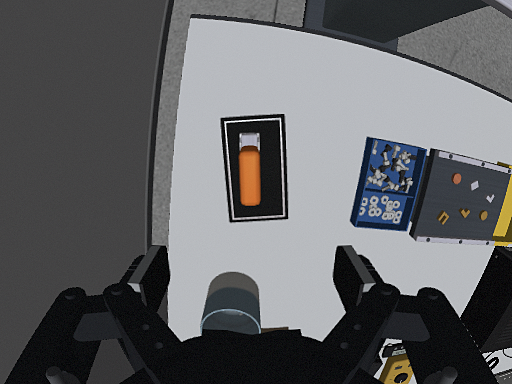

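The wrist view shows the grip at (249,175), centred below the tool. It measures (0.494,-0.308) with yaw about 0.16, so I go straight down and close.

To row units: 0.04 m is 0.64, -0.002 m is -0.032, -0.013 rad is -0.0021.

inch_along:
  ticks:
    - [[0, -0.032, 0.64, -0.0021], [0, 0, 0.64, 0], [0, 0, 0.64, 0], [0, 0, 0.64, 0], [0, 0, 0.512, 0]]

```text
time: 3.52
tool_pos: [0.4948, -0.3028, 0.0374]
tcp_rot: [0.251, -3.13, -0.003]
wrist_force: [0.5, -0.7, -0.1]
width: 0.999
grip_force: 0.0
```

inch_along:
  ticks:
    - [[0, 0, 0, 0], [0, 0, 0, 0], [0, 0, 0, 0], [0, 0, 0, 0], [0, 0, 0, 0]]
  aperture: 0.0
  grip_n: 60

```text
time: 4.15
tool_pos: [0.4971, -0.3061, 0.0412]
tcp_rot: [-0.248, 3.129, -0.003]
wrist_force: [0.6, 1.2, 6.6]
width: 0.251
grip_force: 63.9
```

inch_along:
  ticks:
    - [[0, 0, 0, 0], [0, 0, 0, 0]]

```text
time: 4.4
tool_pos: [0.4971, -0.3061, 0.0412]
tcp_rot: [-0.248, 3.129, -0.003]
wrist_force: [0.9, 0.8, 7.0]
width: 0.254
grip_force: 64.0
```

To row units: -0.04 m is -0.64, -0.02 m is -0.32, 0.14 rad is 0.0223.

inch_along:
  ticks:
    - [[0, 0, -0.64, 0], [0, 0, -0.64, 0], [0, 0, -0.32, 0.0223], [0, 0, 0, 0]]

```text
time: 4.9
tool_pos: [0.4968, -0.3062, 0.1414]
tcp_rot: [-0.03, 3.138, -0.004]
wrist_force: [0.0, -0.9, -1.7]
width: 0.249
grip_force: 62.8
```

inch_along:
  ticks:
    - [[0, 0.7904, 0, 0], [0, 0.7904, 0, 0], [0, 0.7904, 0, 0], [0, 0.7904, 0, 0], [0, 0.7904, 0, 0]]

```text
time: 5.52
tool_pos: [0.4895, -0.0566, 0.1373]
tcp_rot: [0.032, -3.138, -0.001]
wrist_force: [0.3, 0.4, -0.9]
width: 0.247
grip_force: 62.8
```

inch_along:
  ticks:
    - [[0, 0, 0, 0], [0, 0, 0, 0]]

```text
time: 5.78
tool_pos: [0.4903, -0.0584, 0.1381]
tcp_rot: [0.032, -3.139, 0.0]
wrist_force: [0.2, 0.5, -1.2]
width: 0.246
grip_force: 62.8
```

```bash
python3 - <<'E'
from h import *
im=bot.read_camera('top')[:,:,::-1];im2=bot.read_camera('scene')[:,:,::-1]
cv2.imwrite('pics/l2.png',cv2.resize(np.hstack([im[170:290,100:300],im2[150:300,150:350][:120]]),None,fx=2,fy=2,interpolation=cv2.INTER_CUBIC))
s=bot.read_state();Rm=R.from_rotvec(s['tcp_rot']).as_matrix();print(s['tool_pos'],'tool y ang',np.arctan2(-Rm[0,1],Rm[1,1]))
E
```

```text
[ 0.4908 -0.0593  0.1386] tool y ang 0.018033900239575462
```

View pics/l2.png

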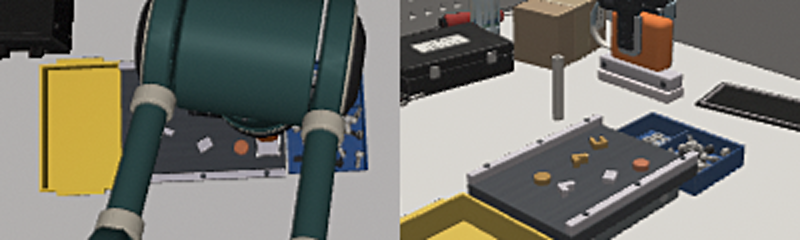

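inch_along:
  ticks:
    - [[0, -0.032, 0.48, 0], [0, 0, 0.288, 0], [0, 0, 0.096, 0], [0, 0, 0, 0], [0, 0, 0, 0]]

```text
time: 6.5
tool_pos: [0.492, -0.0605, 0.0861]
tcp_rot: [-0.028, 3.14, -0.0]
wrist_force: [0.2, -0.3, -1.3]
width: 0.248
grip_force: 62.8
```

inch_along:
  ticks:
    - [[0, 0, 0.032, 0], [0, 0, 0, 0]]

```text
time: 6.75
tool_pos: [0.4914, -0.0603, 0.0836]
tcp_rot: [-0.029, 3.141, -0.0]
wrist_force: [-0.3, 0.3, -2.0]
width: 0.248
grip_force: 62.8
```

inch_along:
  ticks:
    - [[0, 0, 0.032, 0], [0, 0, 0, 0]]

```text
time: 7.0
tool_pos: [0.491, -0.0602, 0.0811]
tcp_rot: [0.029, -3.141, -0.0]
wrist_force: [0.2, 0.1, -2.5]
width: 0.25
grip_force: 62.8
```

```bash
python3 - <<'E'
from h import *
im2=bot.read_camera('scene')[:,:,::-1]
cv2.imwrite('pics/s3.png',cv2.resize(im2[170:280,160:340],None,fx=4,fy=4,interpolation=cv2.INTER_CUBIC))
E
```

```text
(no output)
```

View pics/s3.png

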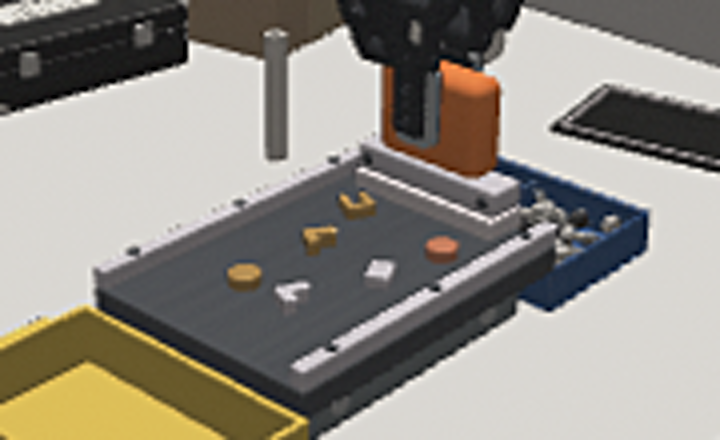

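The scraper stands between the guards at about (440,190) in the crop, behind all six chips and hovering a few mm above the plate. I creep down to contact.

To row units: 0.0015 m is 0.024.

inch_along:
  ticks:
    - [[0, 0, 0.024, 0], [0, 0, 0, 0]]

```text
time: 7.3
tool_pos: [0.4911, -0.0603, 0.0796]
tcp_rot: [0.029, -3.141, -0.0]
wrist_force: [-0.5, 0.2, -1.4]
width: 0.249
grip_force: 62.8
```

inch_along:
  ticks:
    - [[0, 0, 0.024, 0], [0, 0, 0, 0]]

```text
time: 7.55
tool_pos: [0.4911, -0.0603, 0.0781]
tcp_rot: [0.029, -3.141, -0.0]
wrist_force: [0.3, -0.6, -2.2]
width: 0.248
grip_force: 62.8
```

To row units: 0.012 m is 0.192.

inch_along:
  ticks:
    - [[0, 0.192, 0, 0], [0, 0.192, 0, 0], [0, 0.192, 0, 0], [0, 0.192, 0, 0], [0, 0.192, 0, 0]]

```text
time: 8.18
tool_pos: [0.4901, 0.0007, 0.0783]
tcp_rot: [-0.029, 3.141, -0.0]
wrist_force: [0.5, 0.3, -1.7]
width: 0.248
grip_force: 62.8
```

inch_along:
  ticks:
    - [[0, 0.192, 0, 0], [0, 0.192, 0, 0], [0, 0.192, 0, 0], [0, 0.192, 0, 0], [0, 0, 0, 0]]

```text
time: 8.8
tool_pos: [0.4892, 0.0486, 0.0783]
tcp_rot: [0.031, -3.141, -0.0]
wrist_force: [0.3, -0.0, -1.4]
width: 0.25
grip_force: 62.9
```

```bash
python3 - <<'E'
from h import *
im2=bot.read_camera('scene')[:,:,::-1]
cv2.imwrite('pics/s4.png',cv2.resize(im2[170:315,120:340],None,fx=3.5,fy=3.5,interpolation=cv2.INTER_CUBIC))
E
```

```text
(no output)
```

View pics/s4.png

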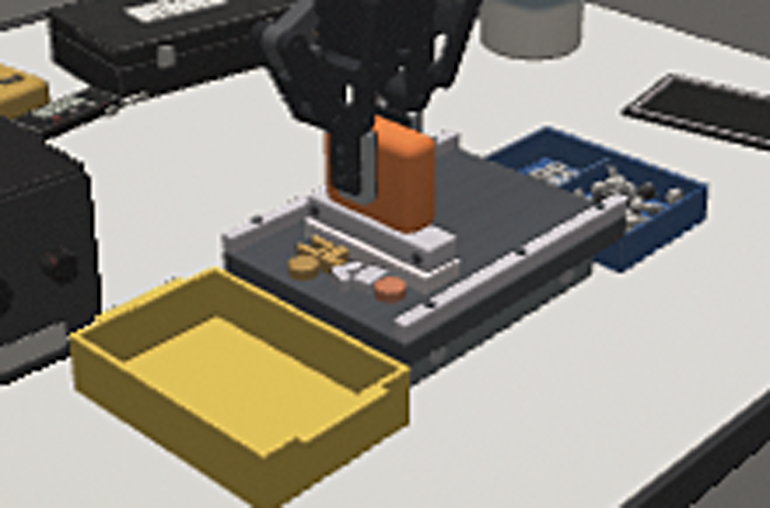

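All six chips are in front of the foot, grouped at (300-400, 240-295) with none slipping past. I continue over the edge.

To row units: 0.012 m is 0.192.

inch_along:
  ticks:
    - [[0, 0.192, 0, 0], [0, 0.192, 0, 0], [0, 0.192, 0, 0], [0, 0.192, 0, 0], [0, 0.192, 0, 0]]

```text
time: 9.48
tool_pos: [0.4881, 0.1086, 0.0783]
tcp_rot: [-0.029, 3.141, 0.0]
wrist_force: [-0.3, 0.1, -1.1]
width: 0.25
grip_force: 62.8
```

inch_along:
  ticks:
    - [[0, 0.08, 0, 0], [0, 0, 0, 0], [0, 0, 0, 0], [0, 0, 0, 0]]

```text
time: 9.98
tool_pos: [0.4881, 0.1123, 0.0783]
tcp_rot: [0.028, -3.141, 0.0]
wrist_force: [0.1, -0.6, -0.6]
width: 0.248
grip_force: 62.8
```

```bash
python3 - <<'E'
from h import *
im2=bot.read_camera('scene')[:,:,::-1];im=bot.read_camera('top')[:,:,::-1]
a=cv2.resize(im2[170:315,120:320],None,fx=2.5,fy=2.5,interpolation=cv2.INTER_CUBIC);b=cv2.resize(im[185:285,110:220],None,fx=2.5,fy=2.5,interpolation=cv2.INTER_CUBIC)
b=cv2.copyMakeBorder(b,0,a.shape[0]-b.shape[0],0,0,cv2.BORDER_CONSTANT)
cv2.imwrite('pics/s5.png',np.hstack([a,b]))
E
```

```text
(no output)
```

View pics/s5.png

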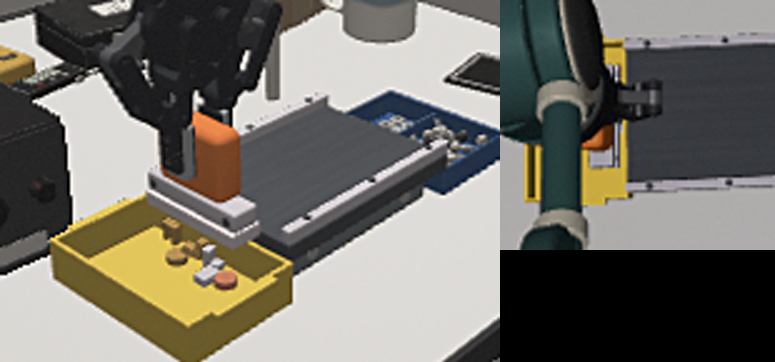

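All six chips lie in the yellow tray at (160-235, 225-285), and the plate is clear. I lift and return to the pad.

To row units: -0.035 m is -0.56.

inch_along:
  ticks:
    - [[0, 0, -0.56, 0], [0, 0, -0.56, 0]]

```text
time: 10.32
tool_pos: [0.4875, 0.1123, 0.1485]
tcp_rot: [0.028, -3.14, 0.001]
wrist_force: [0.3, -0.4, -1.4]
width: 0.253
grip_force: 62.7
```

inch_along:
  ticks:
    - [[-0.0112, -0.8256, 0, 0], [-0.0112, -0.8256, 0, 0], [-0.0112, -0.8256, 0, 0], [-0.0112, -0.8256, 0, 0]]

```text
time: 10.82
tool_pos: [0.4945, -0.0954, 0.1485]
tcp_rot: [-0.028, 3.141, -0.0]
wrist_force: [1.6, -0.1, -0.8]
width: 0.25
grip_force: 62.8
```

inch_along:
  ticks:
    - [[-0.0112, -0.8256, 0, 0], [-0.0112, -0.8256, 0, 0], [-0.0112, -0.8256, 0, 0], [-0.0112, -0.8256, 0, 0]]

```text
time: 11.32
tool_pos: [0.5008, -0.3019, 0.1483]
tcp_rot: [-0.028, 3.141, 0.0]
wrist_force: [0.5, -0.4, -1.1]
width: 0.25
grip_force: 62.8
```

inch_along:
  ticks:
    - [[0, 0, 0, -0.0255], [0, 0, 0.64, 0], [0, 0, 0.64, 0], [0, 0, 0, 0], [0, 0, 0, 0]]

```text
time: 11.95
tool_pos: [0.5018, -0.3005, 0.0694]
tcp_rot: [-0.279, 3.128, -0.001]
wrist_force: [0.4, -0.1, -1.6]
width: 0.252
grip_force: 62.7
```

To row units: 0.015 m is 0.24, 0.009 m is 0.144.

inch_along:
  ticks:
    - [[0, 0, 0.24, 0], [0, 0, 0.144, 0], [0, 0, 0.032, 0], [0, 0, 0, 0], [0, 0, 0, 0]]

```text
time: 12.58
tool_pos: [0.5015, -0.3001, 0.0426]
tcp_rot: [-0.28, 3.129, -0.001]
wrist_force: [-0.2, 0.5, -1.6]
width: 0.249
grip_force: 62.8
```

inch_along:
  ticks:
    - [[0, 0, 0.024, 0], [0, 0, 0, 0]]

```text
time: 12.82
tool_pos: [0.5016, -0.3003, 0.0412]
tcp_rot: [-0.279, 3.128, -0.001]
wrist_force: [0.1, -0.7, 0.4]
width: 0.249
grip_force: 63.0
```

inch_along:
  ticks:
    - [[0, 0, 0.024, 0], [0, 0, 0, 0]]

```text
time: 13.08
tool_pos: [0.5016, -0.3003, 0.0412]
tcp_rot: [-0.279, 3.128, -0.001]
wrist_force: [-3.6, 2.2, 10.3]
width: 0.249
grip_force: 64.4
```

Contact at 10 N. I release and rise.

To row units: -0.001 m is -0.016.

inch_along:
  ticks:
    - [[0, 0, -0.016, 0], [0, 0, 0, 0], [0, 0, 0, 0], [0, 0, 0, 0], [0, 0, 0, 0]]
  aperture: 1.0

```text
time: 13.7
tool_pos: [0.5011, -0.2999, 0.0401]
tcp_rot: [0.28, -3.129, -0.0]
wrist_force: [-0.6, 0.6, 0.1]
width: 1.002
grip_force: 0.0
```

inch_along:
  ticks:
    - [[0, 0, 0, 0], [0, 0, -0.32, 0], [0, 0, -0.64, 0], [0, 0, -0.8, 0], [0, 0, -0.8, 0]]

```text
time: 14.32
tool_pos: [0.5012, -0.3, 0.2033]
tcp_rot: [-0.28, 3.128, -0.001]
wrist_force: [-0.3, -0.6, -0.6]
width: 0.999
grip_force: 0.0
```

inch_along:
  ticks:
    - [[0, 0.64, -0.48, 0], [0, 0.8, 0, 0], [0, 0.8, 0, 0], [0, 0.8, 0, 0], [0, 0.8, 0, 0]]

```text
time: 14.95
tool_pos: [0.4584, -0.0624, 0.2321]
tcp_rot: [-0.279, 3.127, -0.001]
wrist_force: [0.8, 0.3, 1.0]
width: 1.003
grip_force: 0.0
```

inch_along:
  ticks:
    - [[0.48, 0.64, 0, 0], [0.48, -0.64, 0, 0], [0, 0, 0, 0]]

```text
time: 15.32
tool_pos: [0.3988, -0.075, 0.2318]
tcp_rot: [-0.278, 3.127, -0.003]
wrist_force: [-0.2, 0.6, -0.1]
width: 1.0
grip_force: 0.0
```

```bash
python3 - <<'E'
from h import *
im2=bot.read_camera('scene')[:,:,::-1];w=bot.read_camera('wrist')[:,:,::-1];t=bot.read_camera('top')[:,:,::-1]
r=lambda a:cv2.resize(a,(390,290),interpolation=cv2.INTER_CUBIC)
cv2.imwrite('pics/f6.png',np.vstack([np.hstack([r(im2[175:315,130:330]),r(im2[150:230,280:390])]),np.hstack([r(t[180:280,100:240]),r(t[180:265,305:385])])]))
E
```

```text
(no output)
```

View pics/f6.png

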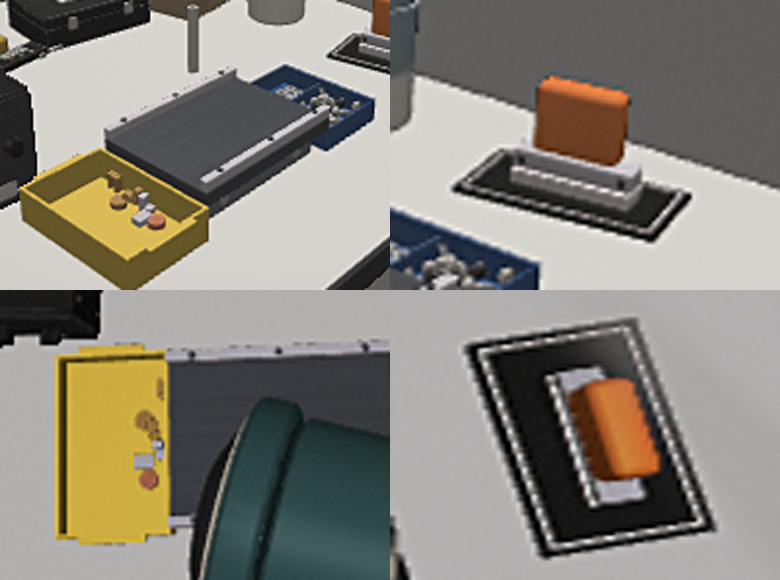

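The scraper stands upright near the pad's centre, aligned with it at (600,435). The plate is clear, all six chips lie in the yellow tray at (105-165, 175-230), and the post, mug and screw tray look undisturbed.

```bash
python3 -c "
from workcell import bot
print(bot.finish_job())"
```

```text
the job is handed in; nothing more can be done
None
```

I swept all six chips into the yellow tray, put the scraper back upright and released on its pad, and handed the job in at about 15.5 s of the 58 s; the hand-in gave no verdict.

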